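Switch off the UV curing cabinet and unload the cured print

ROBOT

A 6-joint arm with a two-finger parallel gripper is mounted at the origin on the work surface. World frame = base frame: x ahead of the robot, y to its left, z up, the work surface at z = 0. Lengths are in m, angles in degrees, forces in N, time in s.
With the tool pointing down it reaches from about 0.3 to 0.75 m from the base axis. Payload 8.5 kg.
Tool frame: the origin (TCP) lies midway between the tips of the shut fingers; the grasp point (between the pads) lies 19 mm behind it (env.grasp_offset is the distance from the TCP to the grasp point, in m); z points along the fingers, y is the line along which they close (so a half turn about z gives the same grasp; the last joint's range is limited). The gripper opens to 85 mm and grips with 20 to 120 N. Pads are 22 mm wide; open, the fingers measure 114 mm over their backs; the gripper's body (76 mm by 85 mm) begins 54 mm behind the grasp point. The pads swing forward as they close: fully open they stand 13 mm farther back than shut.
Start: joints at [-84.872, 21.807, 74.336, -0, 83.858, -12.336], TCP at [0.165, -0.525, 0.197] pointing down, gripper open.
Joint ranges: [-178.18, 178.18], [-50.72, 133.34], [12.68, 142.11], [-81.47, 261.47], [9.98, 163.14], [-165.26, 165.26]. Speed limits (degrees/s): [136.94, 136.94, 180, 180, 180, 180].

INTERFACE

Orientations are given as a 3x3 rotation matrix whose columns are the frame's x, y, z axes.
In Python, from rig import env gives the robot as it stands.
- The arm moves only by the tool servo_tool, never from a script. Its argument "deltas" is text: rows parted by semicolons, each of 7 numbers parted by spaces: the opening, from 0 (shut) to 1 (fully open), then the shift along the tool's x, y, z in mm, then the turn, a rotation vector about the tool's x, y, z in rad. A call has 1 to 8 rows; each row shifts and turns the commanded pose from where the row before left it, along the tool's axes as they then stand; what a row does not reach is not made up. A row lasts 1/12 s, in which the tool goes at most 41.7 mm and 7.16 degrees, less where a joint would pass 70% of its speed; a pose out of reach is approached as far as the arm can. A call is refused whole if a number of a shift passes 41.7 or a number of a turn 0.125, either way. A call with a gripper value outside its range is refused whole. The fingers move at their own pace and stop on an object; "newtons" is the grip in N (left out, the last holds). Time passes only in rows, so rows that do not move let the fingers close. It gives the time, the measured TCP pose, the force, the opening and the grip force at its end, in the units of the state.
- env.observe(): the state, without advancing time (a new reading comes with each control period).
- env.get_image(name): name is "scene" or "top"; returns a dict with "img" (400x640x3 uint8, red, green, blue), "depth" (400x640 float32, m along the optical axis (not along the pixel's ray), 0 where there is no reading), "camera_matrix" (3x3 intrinsics, pixels), "D" ([k1, k2, p1, p2, k3] as OpenCV has them; the pictures are not rectified), "world_to_cam" (4x4, takes a point from world to camera coordinates). Camera axes: x right, y down, z forward; pixel columns grow to the right and rows downward; lengths in m; the calibration is good to about 2 mm. A picture is of the moment at which its call begins.
- env.close_job(): hands the job in; it is judged then, once.
Trained networks look in a picture, given as the dict that the camera call returned (one of the last four; its "shot" number tells which), for a name from the list of things; names that differ only in an ending like _2 or _b are one class to them, and where a whole thing is asked for, a point or a joint stands for the part that bears it (a point fixed in the world has none). Each returns a list of dicts, best first, with "conf" (0 to 1); they miss things now and then, are a little off and sometimes report something else, mostly with a low value. They report only what shows in the picture. A call takes as long as a camera call.
- env.spot_in(name, picture): "bbox" ([centre column, centre row, width, height] in pixels, round what is visible of it).
- env.spot_point(name, picture): "uv" ([column, row] in pixels: a listed point, or the origin of a listed thing).
The state is a dict: "time_s": time; "q": joint angles; "qvel": joint speeds; "joint_efforts": joint torques, N m; "position": TCP position; "tool_rot": TCP orientation; "ft_force": force on the tool from outside, world axes, zero at the start; "wrist_torque": the same for the moment, N m; "grip_width": finger opening in m; "gripper_force": force on a finger pad.
Only numpy, scipy, OpenCV 4.12 (cv2) and the standard library are available. Lean on these libraries where they do the work, as an engineer would, in place of code of your own. Each camera call takes 0.05 s, during which the arm holds its last target. There are 200 camera calls.

TASK

The teal scoop has finished curing. Switch the curing cabinet off by turning the red rotary isolator on its sloping top from ON fully round to OFF, then pull the drawer out to its stop by the bar handle, lift the teal scoop out and set it down (do not drop it) flat and open side up inside the black tray. Leave the cabinet off and the drawer open, and do not disturb the multimeter, the white scoop or the bottle.

Things in the scene. Friction and masses are not known exactly. Their poses are not given: they have to be found in the camera images.
- cabinet: Light grey UV curing cabinet, fixed, 250 wide, 240 deep, drawer in front; its top (isolator between a small black timer knob and an amber lamp) slopes up from 120 mm high at the front edge to 184 mm at the back (15 degrees). Origin: at bench level below the middle of the front face; x points into the cabinet (the drawer pulls out along -x), y to the left of someone facing the drawer, z up.
- isolator_plate_mid (a point): Middle of the isolator's yellow plate (84 mm square, on the sloping top; does not turn), on the turning axis, 5 mm above the sloping panel. z: the axis, out of the panel (15 degrees off vertical, leaning to the drawer side); x up the slope; y left. White dot at +y = OFF, black line at +x = ON. A black collar (60 across, 5 high) and a red hub disc (48 across, 5 high) lie on it.
- isolator_grip (a point): Grip point of the red isolator handle, a straight bar 84 long, 18 wide, its top 43 mm above the yellow plate, turning about its middle. The point is on the axis, 33 mm above the plate, 10 mm below the bar's top and 23 mm above the hub disc below the bar. z: turning axis, out of the panel; x along the bar to the end with the white stripe; y across it. Turns with the handle.
- isolator (a joint): Handle angle: 0 = ON, as found (striped end to the cabinet's back, at the black line), 1.571 = OFF (bar parallel to the drawer front, striped end left, at the white dot). ON to OFF: a quarter turn counter-clockwise seen from above. Hard stop at each end; a spring detent resists with about 0.35 N m until half way, then pulls it on. Unless it is OFF a bolt locks the drawer (about 3 mm of play).
- drawer_handle (a point): Middle of the drawer's dark steel bow handle: a level round bar 12 thick and 120 long, parallel to the cabinet front, with 34 mm free between it and the aluminium drawer front (14 thick, 244 wide, its top 106 mm above the bench); the point is 85 mm above the bench. Axes as the cabinet's: x into the cabinet, y along the bar, z up. Moves with the drawer.
- drawer (a joint): How far the drawer is out, in m: 0 = shut, 0.145 = at its stop, straight out along the cabinet's -x. About 2 N of friction, no catch to work; stays where it is left.
- drawer_floor (a point): Point on the drawer's floor, 22 mm above the bench, 72 mm behind the inner face of the drawer front, midway across; moves with the drawer. Axes as the cabinet's. The inside is 208 wide and 196 long, side walls reach 65 mm above the bench. At the stop the front 145 mm is uncovered and this point is about the middle of it.
- teal_scoop: Teal 3D-printed scoop (50 to 100 g, loose), open side up on the drawer floor, hidden while shut; rides with the drawer. 136 long: round open cup 64 across, 34 high, and an open channel handle 28 wide, 34 high. Origin: underside, midway along its length; x along the handle away from the cup (cup centre at x = -36 mm, handle from -4 to +68 mm), z up.
- teal_scoop_grip (a point): Grip point on the teal scoop's handle: on its centre line, 25 mm from the scoop's origin towards the handle's end (+x), 24 mm above its underside. Axes as the scoop's; the 28 mm width lies along y.
- tray: Black shallow tray for finished parts, fixed, 200 x 150 outside (200 along its x), 25 high, walls and floor 4 thick. Origin: centre of its underside, on the bench. Stands to the left or the right of the open drawer.
- multimeter: Orange multimeter 180 x 85 x 46 lying on the bench (loose), on the other side from the tray; 180 along its x. Leave alone. Origin: centre of its underside.
- white_scoop: White scoop of the same shape and axes as the teal one, on the bench beside the cabinet (loose). Leave alone.
- bottle: White plastic jar with a cap, 68 across and 130 high, on the bench beside the cabinet (loose). Leave alone. Origin: centre of its underside.

How it is judged (in metres and radians):
On the way, in this order (a step that is already met when the one before it is completed fails the run):
1. the isolator stands at OFF (value of joint isolator above 1.45 rad), for 0.2 s.
2. the drawer is pulled out to its stop (value of joint drawer above 0.125 m), for 0.2 s.
At the end, for the whole second after the job is handed in: The isolator is at OFF (within 0.12 rad), the drawer is out by more than 120 mm, and the teal scoop stands still, open side up and flat (tilt under 0.1 rad, underside within 5 mm of the tray's floor) inside the black tray (value of joint isolator above 1.45 rad and value of joint drawer above 0.12 m and x of teal_scoop in the frame of tray between -0.1 and 0.1 m and y of teal_scoop in the frame of tray between -0.075 and 0.075 m and z of teal_scoop in the frame of tray below 0.009 m and angle between teal_scoop's own z axis and vertical below 0.1 rad and linear speed of teal_scoop below 0.02 m/s); the robot touches nothing.
It fails at once if the teal scoop is dropped or thrown (moves faster than 0.5 m/s with no finger touching it: a fall of more than about 13 mm) (linear speed of teal_scoop above 0.5 m/s and contact force between the fingers and teal_scoop below 0.05 N).
It fails at once if the multimeter is pushed more than 30 mm (distance of multimeter from where it was at the start of the episode above 0.03 m).
It fails at once if the white scoop is pushed more than 30 mm (distance of white_scoop from where it was at the start of the episode above 0.03 m).
It fails at once if the bottle is pushed or knocked more than 30 mm (distance of bottle from where it was at the start of the episode above 0.03 m).
It also fails if it takes over 64 s, if anything falls off the work surface, if the arm or the gripper's body presses on something with over 40 N, if the wrist force passes 120 N, or if a joint passes its speed limit or range.

## Working session

There is one attempt and no reset: what is moved stays moved. The work goes in short steps, Python scripts to look and compute and a tool call to move; the robot and the scene stay as the last step left them, time stands still between calls to the robot, and variables do not carry over. Pictures are saved under pics/ and viewed, at most 10 in all, crops included, and the job is handed in when it is done.

Besides the shell and the picture viewer there is one more tool, called after "Emit:" as name(argument=value, ...), one argument or row to a line, values as JSON. servo_tool: Moves the arm, as the interface text tells. Its arguments: {"type":"object","properties":{"deltas":{"type":"string"},"newtons":{"type":"number"}},"required":["deltas"]}

```bash
mkdir -p pics; cat > h.py <<'E'
import numpy as np, cv2
from rig import env
np.set_printoptions(precision=4,suppress=True)
def ray(p,uv):
    n=cv2.undistortPoints(np.array([[uv]],float),p["camera_matrix"],np.array(p["D"],float))[0,0]
    return np.array([n[0],n[1],1.0])
def world(p,uv,depth=None,z=None):
    r=ray(p,uv);T=np.linalg.inv(p["world_to_cam"]);o=T[:3,3];d=T[:3,:3]@r
    if z is not None: return o+d*(z-o[2])/d[2]
    if depth is None:
        u,v=int(round(uv[0])),int(round(uv[1]));w=p["depth"][v-2:v+3,u-2:u+3];w=w[w>0]
        depth=np.median(w) if w.size else np.nan
    return o+d*depth
def cloud(p):
    h,w=p["depth"].shape;vv,uu=np.mgrid[:h,:w]
    n=cv2.undistortPoints(np.stack([uu,vv],-1).reshape(-1,1,2).astype(float),p["camera_matrix"],np.array(p["D"],float)).reshape(h,w,2)
    T=np.linalg.inv(p["world_to_cam"])
    c=np.dstack([n,np.ones((h,w))])*p["depth"][...,None]
    return c@T[:3,:3].T+T[:3,3]
def save(p,name): cv2.imwrite("pics/"+name,p["img"][...,::-1])
E
python3 - <<'E'
from h import *
for c in ("top","scene"):
    p=env.get_image(c);save(p,c+"0.png")
    T=np.linalg.inv(p["world_to_cam"]);print(c,"cam",T[:3,3])
    for n in "cabinet isolator_plate_mid isolator_grip drawer_handle tray multimeter white_scoop bottle".split():
        for d in env.spot_point(n,p)[:2]:
            print(n,round(d["conf"],2),np.round(d["uv"],1),world(p,d["uv"]))
print(env.observe()["tool_rot"],env.grasp_offset)
E
```

```text
top cam [ 0.4234 -0.0242  1.0354]
cabinet 0.64 [306.8 191.4] [0.6234 0.0286 0.0892]
isolator_plate_mid 0.97 [294.4 161.5] [0.676  0.0542 0.1794]
isolator_grip 0.65 [300.8 159.4] [0.6899 0.0414 0.1507]
drawer_handle 0.59 [305.2 208. ] [0.5801 0.0318 0.0902]
tray 0.82 [450.7 253.4] [ 0.474  -0.3597  0.003 ]
multimeter 0.61 [196.8 239.5] [0.5013 0.3172 0.0432]
white_scoop 0.9 [449.6 175.2] [ 0.6919 -0.3675  0.0044]
bottle 0.81 [189.1 165. ] [0.6978 0.3457 0.0633]
scene cam [0.8876 0.5444 1.0643]
cabinet 0.8 [317.5 237.6] [0.662  0.1041 0.1324]
isolator_plate_mid 0.58 [300.  225.2] [0.6934 0.0635 0.1627]
isolator_grip 0.72 [304.2 216.8] [0.6761 0.0553 0.1809]
drawer_handle 0.64 [331.9 214.5] [0.5781 0.035  0.088 ]
tray 0.76 [304.9 134.5] [ 0.4728 -0.3593  0.0039]
multimeter 0.72 [408.8 300.5] [0.5098 0.3451 0.0392]
white_scoop 0.76 [245.1 153.5] [ 0.7057 -0.3606  0.0221]
bottle 0.98 [349.5 350.8] [0.7316 0.3955 0.1283]
bottle 0.73 [303.8 217.4] [0.6776 0.056  0.18  ]
[[ 0.9539  0.3001  0.    ]
 [ 0.3001 -0.9539  0.    ]
 [ 0.     -0.     -1.    ]] 0.0187
```

View pics/top0.png

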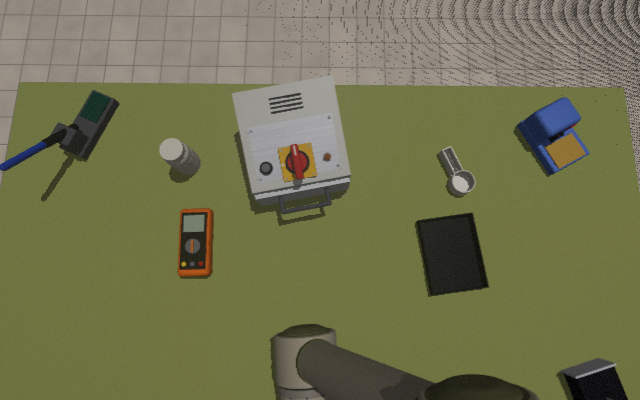

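View pics/scene0.png

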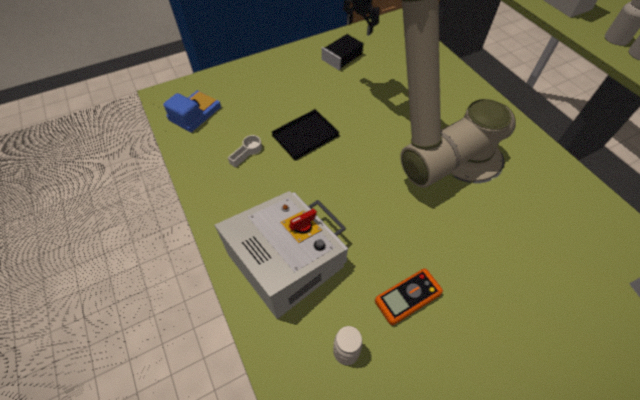

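```bash
python3 - <<'E'
from h import *
for c in ("top","scene"):
    p=env.get_image(c);P=cloud(p);img=p["img"].astype(int)
    X,Y,Z=P[...,0],P[...,1],P[...,2]
    m=(X>.5)&(X<.95)&(Y>-.2)&(Y<.25)&(p["depth"]>0)
    # panel points
    A=P[m&(Z>.112)&(Z<.2)&(X>.58)]
    best=None;rng=np.random.default_rng(0)
    for _ in range(300):
        q=A[rng.choice(len(A),3,False)];n=np.cross(q[1]-q[0],q[2]-q[0]);l=np.linalg.norm(n)
        if l<1e-4: continue
        n/=l;k=(abs((A-q[0])@n)<.002)
        if best is None or k.sum()>best.sum(): best=k
    I=A[best];ce=I.mean(0);n=np.linalg.svd(I-ce)[2][2];n*=np.sign(n[2])
    r=cv2.minAreaRect(I[:,:2].astype(np.float32))
    print(c,len(I),"normal",n,"tilt",np.degrees(np.arccos(n[2])),"yaw",np.degrees(np.arctan2(-n[1],-n[0])),"rect",r,cv2.boxPoints(r).tolist(),"d",n@ce)
    R,G,B=img[...,0],img[...,1],img[...,2]
    red=m&(R>110)&(G<60)&(B<60)
    h=(P-ce)@n
    bar=P[red&(h>.043)&(h<.056)]
    if len(bar)>10:
        rb=cv2.minAreaRect(bar[:,:2].astype(np.float32));b0=bar.mean(0);ax=np.linalg.svd(bar-b0)[2][0]
        print(" bar",len(bar),b0,ax,np.degrees(np.arctan2(ax[1],ax[0])),rb,"h",np.median((bar-ce)@n))
    yel=m&(R>150)&(G>100)&(B<70); 
    print(" yel",yel.sum(),cv2.minAreaRect(P[yel][:,:2].astype(np.float32)),P[yel].mean(0),"h",np.median(h[yel]))
    # handle: dark points around z .085, x<.62
    hb=P[m&(Z>.075)&(Z<.1)&(X<.615)&(R<110)];
    if len(hb)>10:
        print(" hbar",len(hb),hb.mean(0),cv2.minAreaRect(hb[:,:2].astype(np.float32)),hb[:,2].max())
    t=(R<45)&(G<45)&(B<45)&(X>.3)&(X<.65)&(Y<-.22)&(Y>-.5)&(Z<.04)&(Z>-.01)
    if c=="top" or 1: 
        mm=cv2.morphologyEx(t.astype(np.uint8),cv2.MORPH_OPEN,np.ones((5,5)))>0
        print(" tray",cv2.minAreaRect(P[mm][:,:2].astype(np.float32)),P[mm][:,2].min(),P[mm][:,2].max())
    for nme in("multimeter","white_scoop","bottle"):pass
E
```

```text
top 6711 normal [-0.2489 -0.0525  0.9671] tilt 14.734805048217083 yaw 11.9073543748053 rect ((0.7535480260848999, 0.06441759318113327), (0.24120740592479706, 0.2500053942203522), 11.683455467224121) [[0.6101294755935669, 0.16240760684013367], [0.6607567071914673, -0.08241800218820572], [0.8969665765762329, -0.033572420477867126], [0.8463393449783325, 0.21125319600105286]] d -0.043190027352994126
 bar 188 [0.6722 0.0473 0.1792] [-0.9519 -0.1759 -0.2508] -169.52822821212663 ((0.6768585443496704, 0.048031166195869446), (0.0763382762670517, 0.016600871458649635), 11.842930793762207) h 0.04672173079133579
 yel 432 ((0.6872859597206116, 0.05129710212349892), (0.08043345808982849, 0.08067135512828827), 11.84763240814209) [0.6895 0.0484 0.1395] h 0.0039310208053376
 hbar 392 [0.5899 0.0497 0.0894] ((0.5917083024978638, 0.06358844041824341), (0.047630537301301956, 0.19497130811214447), 2.5249264240264893) 0.09929846731697667
 tray ((0.4744803309440613, -0.3574402332305908), (0.1976209282875061, 0.1500134915113449), 8.286016464233398) -0.0036926338134830594 0.029148143025706785
scene 4978 norm
[... 362 characters left out ...]
0.04543728128422539
 bar 95 [0.6724 0.0517 0.18  ] [0.9418 0.2287 0.2466] 13.648211220202645 ((0.6773843169212341, 0.051419299095869064), (0.0777779296040535, 0.016038993373513222), 12.725602149963379) h 0.04763674865272497
 yel 239 ((0.687921941280365, 0.05294628068804741), (0.07680085301399231, 0.08219526708126068), 11.976685523986816) [0.6941 0.0618 0.1416] h 0.004233048310704973
 hbar 224 [0.5869 0.0489 0.0893] ((0.5903307795524597, 0.0682770311832428), (0.19563399255275726, 0.04802894592285156), 89.74187469482422) 0.09929721583746698
 tray ((0.4734278917312622, -0.35532355308532715), (0.20123033225536346, 0.15536141395568848), 9.314375877380371) -0.003606482934656041 0.03224342144388648
```

```bash
cat >> h.py <<'E'
from scipy.spatial.transform import Rotation as Rn
yaw=np.radians(11.8);O=np.array([.6355,.0412,0])
cx=np.array([np.cos(yaw),np.sin(yaw),0]);cy=np.array([-cx[1],cx[0],0]);ez=np.array([0,0,1.])
s,c=np.sin(np.radians(15)),np.cos(np.radians(15))
n=-s*cx+c*ez;u=c*cx+s*ez
G=O+.0531*cx+.0003*cy+np.array([0,0,.12+.0531*s/c])+n*.033+n*.0045
R1=np.column_stack([u,-cy,-n])          # tool on isolator, ON
Rdown=lambda a:np.column_stack([[np.cos(a),np.sin(a),0],[np.sin(a),-np.cos(a),0],[0,0,-1]])
Rh=Rdown(yaw+np.pi/2)                   # tool x = cabinet y
def go(p,R=None):
    o=env.observe();R0=np.array(o["tool_rot"]);d=1000*R0.T@(np.array(p)-o["position"])
    print("shift now-axes mm",d,"len",np.linalg.norm(d))
    if R is not None:
        print("shift target-axes mm",1000*R.T@(np.array(p)-o["position"]),"rotvec",Rn.from_matrix(R0.T@R).as_rotvec())
def st():
    o=env.observe();print({k:np.round(o[k],4) for k in("time_s","q","position","ft_force","grip_width","gripper_force")})
E
python3 -c "
from h import *
print(G); go(G+.08*n,R1)"
```

```text
[0.6779 0.0504 0.1705]
shift now-axes mm [ 641.1954 -396.6162  -50.2898] len 755.6223325297681
shift target-axes mm [ 591.53   -457.9626  106.4313] rotvec [-0.0129  0.2616  0.0983]
```

Emit:
servo_tool(
  deltas="0.5 32 -20 -2.5 0 0 0;0.5 32 -20 -2.5 0 0 0;0.5 32 -20 -2.5 0 0 0;0.5 32 -20 -2.5 0 0 0;0.5 32 -20 -2.5 0 0 0;0.5 32 -20 -2.5 0 0 0;0.5 32 -20 -2.5 0 0 0;0.5 32 -20 -2.5 0 0 0",
)

```text
time_s: 1.67
position: [0.3621, -0.2936, 0.2177]
tool_rot: [[0.954, 0.3, 0.0], [0.3, -0.954, -0.0], [0.0, 0.0, -1.0]]
ft_force: [0.4, -1.2, 0.9]
grip_width: 0.0428
gripper_force: 0.0
```

Emit:
servo_tool(
  deltas="0.5 32 -20 -2.5 0 0 0;0.5 32 -20 -2.5 0 0 0;0.5 32 -20 -2.5 0 0 0;0.5 32 -20 -2.5 0 0 0;0.5 32 -20 -2.5 0 0 0;0.5 32 -20 -2.5 0 0 0;0.5 32 -20 -2.5 0 0 0;0.5 32 -20 -2.5 0 0 0",
)

```text
time_s: 2.33
position: [0.5584, -0.0639, 0.2377]
tool_rot: [[0.954, 0.3, 0.0], [0.3, -0.954, -0.0], [0.0, 0.0, -1.0]]
ft_force: [0.6, -0.2, 0.6]
grip_width: 0.0428
gripper_force: 0.0
```

Emit:
servo_tool(
  deltas="0.5 32 -20 -2.5 0 0 0;0.5 32 -20 -2.5 0 0 0;0.5 32 -20 -2.5 0 0 0;0.5 0 0 0 -0.004 0.087 0.033;0.5 0 0 0 -0.004 0.087 0.033;0.5 0 0 0 -0.004 0.087 0.033;0.5 0 0 0 0 0 0;0.5 0 0 0 0 0 0",
)

```text
time_s: 3.0
position: [0.6303, 0.0201, 0.2453]
tool_rot: [[0.946, 0.204, 0.251], [0.197, -0.979, 0.053], [0.257, -0.001, -0.966]]
ft_force: [-0.3, -0.3, 0.4]
grip_width: 0.0426
gripper_force: 0.0
```

```bash
python3 -c "
from h import *
st();go(G+.08*n,R1);go(G-.015*n,R1)
p=env.get_image('scene');save(p,'s1.png');cv2.imwrite('pics/s1.png',cv2.resize(p['img'][120:300,200:440,::-1],None,fx=3,fy=3))"
```

```text
{'time_s': np.float64(3.0), 'q': array([-11.6976,  21.1823,  68.9727,   6.0904,  76.2368,  65.7864]), 'position': array([0.6303, 0.0201, 0.2453]), 'ft_force': array([-0.2934, -0.2558,  0.3798]), 'grip_width': np.float64(0.0426), 'gripper_force': np.float64(0.0)}
shift now-axes mm [ 31.5743 -19.8644   5.9427] len 37.773628926306834
shift target-axes mm [ 31.5738 -19.8503   5.9926] rotvec [-0.0007  0.002  -0.0006]
shift now-axes mm [ 31.7657 -19.799  100.9425] len 107.6589157398746
shift target-axes mm [ 31.5738 -19.8503 100.9926] rotvec [-0.0007  0.002  -0.0006]
```

View pics/s1.png

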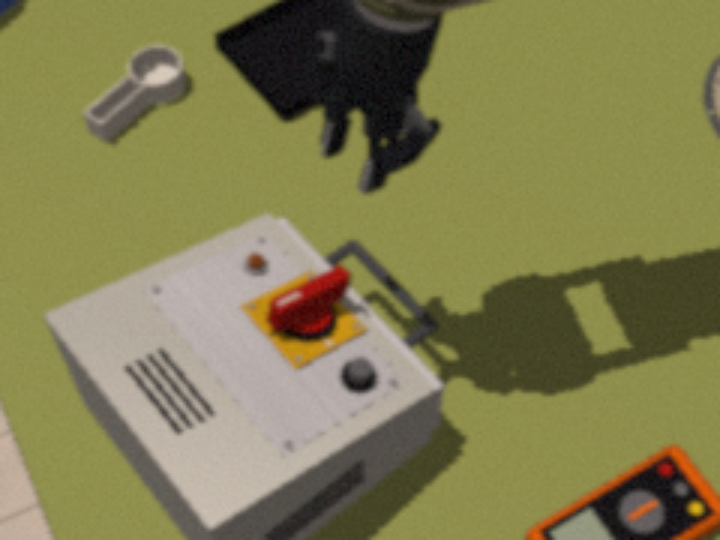

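The picture shows the open gripper in the air at crop (380,130), in front of the cabinet, with the red bar still at ON at (310,300). The fingers are aligned with the bar, so I'll move over it and descend.

Emit:
servo_tool(
  deltas="0.5 16 -10 3 0 0 0;0.5 15.5 -9.8 3 0 0 0;0.5 0 0 0 0 0 0;0.5 0 0 25 0 0 0;0.5 0 0 25 0 0 0;0.5 0 0 20 0 0 0;0.5 0 0 10 0 0 0;0.5 0 0 0 0 0 0",
)

```text
time_s: 3.72
position: [0.6782, 0.0504, 0.1674]
tool_rot: [[0.947, 0.204, 0.248], [0.197, -0.979, 0.054], [0.254, -0.002, -0.967]]
ft_force: [-0.0, 1.3, -0.0]
grip_width: 0.0427
gripper_force: 0.0
```

```bash
python3 -c "
from h import *
st();go(G-.015*n,R1)"
```

```text
{'time_s': np.float64(3.7167), 'q': array([-7.8852, 29.1842, 68.6355,  5.3945, 68.4354, 68.9625]), 'position': array([0.6782, 0.0504, 0.1674]), 'ft_force': array([-0.0034,  1.258 , -0.0137]), 'grip_width': np.float64(0.0427), 'gripper_force': np.float64(0.0)}
shift now-axes mm [ 0.6235  0.0268 11.9696] len 11.985871904680803
shift target-axes mm [ 0.56    0.0022 11.9728] rotvec [-0.0021  0.0053 -0.0007]
```

Emit:
servo_tool(
  deltas="0.5 0.5 0 6 0 0 0;0.5 0 0 6 0 0 0;0.5 0 0 0 0 0 0;0 0 0 0 0 0 0;0 0 0 0 0 0 0;0 0 0 0 0 0 0;0 0 0 0 0 0 0;0 0 0 0 0 0 0",
  newtons=70,
)

```text
time_s: 4.38
position: [0.682, 0.0513, 0.1589]
tool_rot: [[0.946, 0.204, 0.253], [0.197, -0.979, 0.054], [0.259, -0.001, -0.966]]
ft_force: [0.6, 0.8, -0.3]
grip_width: -0.0002
gripper_force: 0.0
```

Emit:
servo_tool(
  deltas="0 0 0 0 0 0 -0.05;0 0 0 0 0 0 -0.08;0 0 0 0 0 0 -0.08",
)

```text
time_s: 4.63
position: [0.682, 0.0512, 0.1587]
tool_rot: [[0.881, 0.4, 0.253], [0.4, -0.915, 0.054], [0.253, 0.054, -0.966]]
ft_force: [-0.1, -0.2, 0.4]
grip_width: -0.0002
gripper_force: 0.0
```

```bash
python3 -c "
from h import *
st()
p=env.get_image('scene');a=cv2.resize(p['img'][150:290,240:400,::-1],None,fx=4,fy=4)
q=env.get_image('top');b=cv2.resize(q['img'][100:240,220:380,::-1],None,fx=4,fy=4)
cv2.imwrite('pics/s2.png',cv2.resize(np.hstack([a,b]),(800,350)))
for k in (p,q):
  for nm in ('isolator_plate_mid','isolator_grip'):
    for d in env.spot_point(nm,k)[:1]: print(nm,d['conf'],d['uv'],world(k,d['uv']))"
```

```text
{'time_s': np.float64(4.6333), 'q': array([-7.7682, 29.8336, 69.0332,  5.4345, 67.0968, 56.7261]), 'position': array([0.682 , 0.0512, 0.1587]), 'ft_force': array([-0.1249, -0.2013,  0.3837]), 'grip_width': np.float64(-0.0002), 'gripper_force': np.float64(0.0)}
isolator_plate_mid 0.76 [299.6, 224.7] [0.6941 0.0628 0.1649]
isolator_grip 0.57 [301.9, 214.9] [0.6794 0.0484 0.183 ]
isolator_plate_mid 0.45 [451.9, 253.6] [ 0.4734 -0.3626  0.004 ]
```

View pics/s2.png

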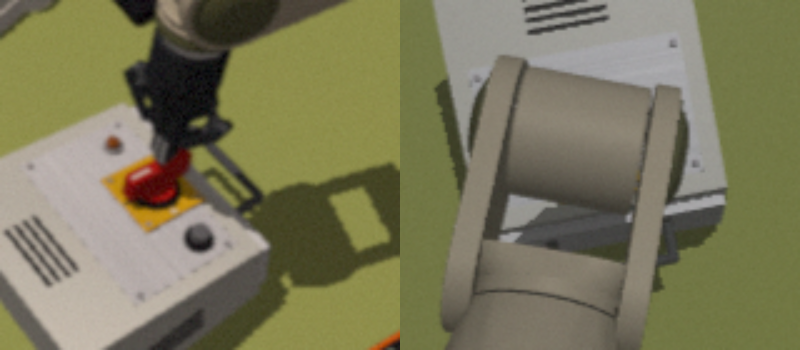

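```bash
python3 - <<'E'
from h import *
p=env.get_image('scene');P=cloud(p);img=p['img'].astype(int)
o=env.observe();t=np.array(o["position"]);R=np.array(o["tool_rot"])
def proj(x):
    T=p["world_to_cam"];r,_=cv2.Rodrigues(T[:3,:3]);return cv2.projectPoints(np.array([x],float),r,T[:3,3],p["camera_matrix"],np.array(p["D"],float))[0][0,0]
for d in (0,.0187,.05,.1): print("tool",d,proj(t-R[:,2]*d))
print("G",proj(G),"bar ends top",proj(G+.01*n+.042*u),proj(G+.01*n-.042*u))
v=p["img"][190:250,270:350].copy();v=cv2.resize(v[...,::-1],None,fx=9,fy=9,interpolation=cv2.INTER_CUBIC)
for d in (0,.0187,.05): cv2.circle(v,tuple(int(k) for k in (proj(t-R[:,2]*d)-[270,190])*9),4,(0,255,0),-1)
for x in (G+.01*n,G+.01*n+.042*u,G+.01*n-.042*u): cv2.circle(v,tuple(int(k) for k in (proj(x)-[270,190])*9),4,(255,255,0),-1)
cv2.imwrite("pics/s3.png",v)
dark=(img.max(-1)<70)&(P[...,2]>.16)&(P[...,0]>.6)&(P[...,0]<.75)&(P[...,1]<.15)&(P[...,1]>-.05)&(P[...,2]<.2)
red=(img[...,0]>100)&(img[...,1]<60)&(img[...,2]<60)&(P[...,2]>.1)&(P[...,0]>.6)&(P[...,0]<.75)&(abs(P[...,1]-.05)<.08)
print("dark",P[dark][np.argsort(P[dark][:,2])][:15]); B=P[red];print("red",B.mean(0),B.max(0),B.min(0))
E
```

```text
tool 0 [301.8474 220.7775]
tool 0.0187 [303.0104 216.3451]
tool 0.05 [305.0248 208.6683]
tool 0.1 [308.4309 195.6866]
G [302.894  217.6731] bar ends top [291.1467 221.6158] [315.3499 209.2262]
dark [[0.7128 0.0671 0.164 ]
 [0.7166 0.0689 0.1646]
 [0.6402 0.0423 0.1697]
 [0.6432 0.0423 0.172 ]
 [0.6457 0.0411 0.1721]
 [0.6445 0.0389 0.1732]
 [0.6989 0.0638 0.1742]
 [0.6689 0.0515 0.1789]
 [0.6719 0.0587 0.1968]]
red [0.6945 0.059  0.1711] [0.7204 0.0748 0.1904] [ 0.6688 -0.0207  0.1442]
```

View pics/s3.png

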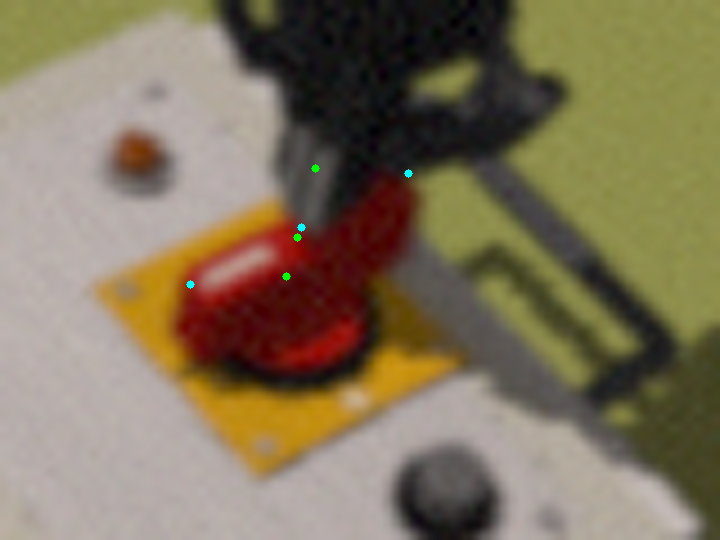

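The picture shows the shut fingers at (310,200) ending at or behind the unturned bar at (300,260), which they never gripped. I'll lift off and check where the fingers really are relative to the reported TCP.

Emit:
servo_tool(
  deltas="0 0 0 -20 0 0 0;0 0 0 -30 0 0 0;0 0 0 -30 0 0 0;0 0 0 0 0 0 0",
)

```text
time_s: 5.32
position: [0.6629, 0.0467, 0.2428]
tool_rot: [[0.88, 0.395, 0.263], [0.396, -0.917, 0.052], [0.261, 0.058, -0.963]]
ft_force: [-0.2, -0.7, 1.0]
grip_width: 0.0003
gripper_force: 0.0
```

```bash
python3 - <<'E'
from h import *
st()
o=env.observe();t=np.array(o["position"]);R=np.array(o["tool_rot"])
for c in("scene","top"):
    p=env.get_image(c);P=cloud(p);Q=(P-t)@R*1000
    m=(p["depth"]>0)&(abs(Q[...,0])<70)&(abs(Q[...,1])<70)&(Q[...,2]<40)&(Q[...,2]>-110)
    Qm=Q[m]
    for a in range(-100,40,10):
        k=Qm[(Qm[:,2]>=a)&(Qm[:,2]<a+10)]
        if len(k): print(c,a,len(k),"x",np.percentile(k[:,0],[5,50,95]).round(),"y",np.percentile(k[:,1],[5,50,95]).round())
    if c=="scene":
        T=p["world_to_cam"];r,_=cv2.Rodrigues(T[:3,:3])
        v=cv2.resize(p["img"][150:250,260:380,::-1],None,fx=6,fy=6,interpolation=cv2.INTER_CUBIC)
        for d in (0,.0187,.05,.1):
            uv=cv2.projectPoints((t-R[:,2]*d)[None],r,T[:3,3],p["camera_matrix"],np.array(p["D"],float))[0][0,0]
            cv2.circle(v,tuple(int(k) for k in (uv-[260,150])*6),3,(0,255,0),-1)
        cv2.imwrite("pics/s4.png",v)
E
```

```text
{'time_s': np.float64(5.3167), 'q': array([-8.4692, 24.4658, 64.3039,  5.3242, 76.6227, 57.2036]), 'position': array([0.6629, 0.0467, 0.2428]), 'ft_force': array([-0.1905, -0.6789,  0.9878]), 'grip_width': np.float64(0.0003), 'gripper_force': np.float64(0.0)}
scene -100 94 x [-10.  10.  13.] y [-38.  -6.  35.]
scene -90 97 x [-9.  9. 12.] y [-30.  -6.  31.]
scene -80 31 x [ 4.  9. 12.] y [-17.  -0.  17.]
scene -70 37 x [-2.  8. 10.] y [-15.  -6.   9.]
scene -60 33 x [-5.  6. 10.] y [-15.  -8.  10.]
scene -50 33 x [-4.  8. 10.] y [-15.  -4.  10.]
scene -40 5 x [3. 7. 9.] y [-11.  -8.   3.]
```

View pics/s4.png

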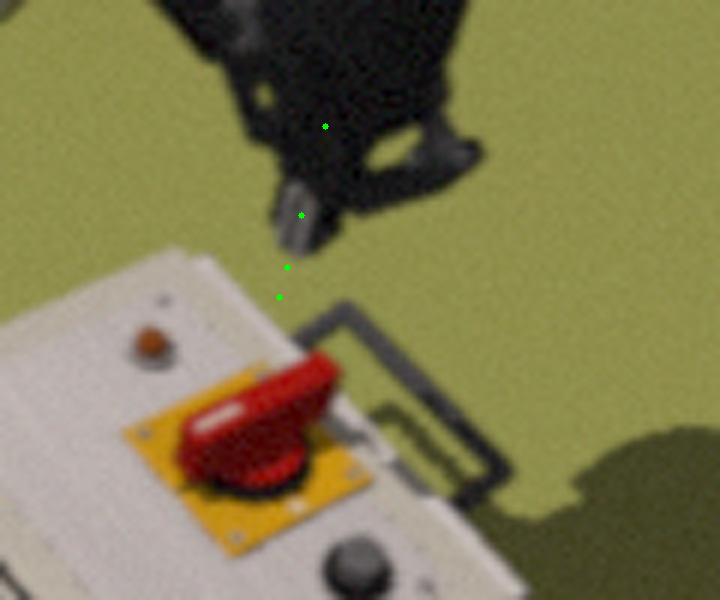

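The overlay shows the real fingertips at (297,252), about 30 mm short of the reported TCP at (279,297). The reported TCP is therefore too far out along tool z. I'll get that offset more precisely and plan with it.

```bash
python3 - <<'E'
from h import *
o=env.observe();t=np.array(o["position"]);R=np.array(o["tool_rot"])
zs=[]
for i in range(5):
    p=env.get_image("scene");P=cloud(p);Q=(P-t)@R*1000
    m=(p["depth"]>0)&(abs(Q[...,0])<25)&(abs(Q[...,1])<25)&(Q[...,2]<20)&(Q[...,2]>-60)
    k=Q[m];zs.append(np.sort(k[:,2])[-4:])
print(np.array(zs)); k=Q[m];k=k[np.argsort(k[:,2])][-25:];print(k)
# silhouette against green bench: march along the projected axis (shifted to visible faces)
img=p["img"].astype(int);T=p["world_to_cam"];r,_=cv2.Rodrigues(T[:3,:3])
for off in ((0,0),(8,-6),(8,6),(8,0)):
    s=""
    for d in range(0,60,4):
        uv=cv2.projectPoints((t+R@np.array([off[0],off[1],-d])/1000)[None],r,T[:3,3],p["camera_matrix"],np.array(p["D"],float))[0][0,0]
        a=cv2.getRectSubPix(p["img"],(1,1),(float(uv[0]),float(uv[1])))[0,0].astype(int);s+=f"{d}:{a[1]-a[2]} "
    print(off,s)
go(G-.048*n,R1)
E
```

```text
[[-38.6363 -37.0434 -37.0075 -34.3518]
 [-38.404  -36.6554 -36.5135 -36.364 ]
 [-38.1958 -36.5524 -35.6186 -35.0542]
 [-37.0968 -36.7306 -36.2261 -33.1713]
 [-38.3424 -35.9821 -35.9059 -33.4938]]
[[  8.0772   0.5412 -44.9594]
 [ 11.2239  -5.2546 -44.5979]
 [  7.264   -8.5279 -44.4254]
 [  7.8008  -2.7202 -43.7706]
 [ -1.0946 -14.9094 -43.6409]
 [  4.9603 -13.4057 -43.104 ]
 [  4.0745  -9.5445 -42.997 ]
 [ -6.6443 -14.0296 -42.6638]
 [  7.7223   3.4458 -42.4205]
 [  8.0378  -0.144  -41.8937]
 [  7.2953  -9.2683 -41.4457]
 [  6.1799  -5.2725 -41.074 ]
 [  0.8458 -13.972  -40.6526]
 [ 10.0011  -5.3175 -40.1981]
 [  4.0897 -10.2838 -39.9948]
 [ 11.5805  -3.4619 -39.83  ]
 [  4.3786   8.7051 -39.5557]
 [  9.5816  -8.5051 -38.8467]
 [  7.2252   3.0123 -38.8254]
 [  9.8278   0.8977 -38.7221]
 [  6.6737  -6.2541 -38.5982]
 [  3.4021 -13.3453 -38.3424]
 [  8.962   -5.4834 -35.9821]
 [  5.4201   0.5513 -35.9059]
 [  2.9286  -7.7217 -33.4938]]
(0, 0) 0:69 4:67 8:66 12:67 16:66 20:63 24:46 28:15 32:4 36:3 40:4 44:3 48:2 52:2 56:3 
(8, -6) 0:58 4:67 8:68 12:66 16:67 20:68 24:67 28:66 32:58 36:25 40:5 44:4 48:4 52:3 56:0 
(8, 6) 0:40 4:61 8:68 12:65 16:68 20:68 24:68 28:66 32:53 36:40 40:33 44:19 48:8 52:3 56:2 
(8, 0) 0:52 4:65 8:68 12:66 16:67 20:67 24:66 28:64 32:54 36:24 40:4 44:-1 48:1 52:3 56:-1 
shift now-axes mm [ -0.1688   0.1832 114.1696] len 114.16987687762169
shift target-axes mm [ -0.4372   0.0398 114.169 ] rotvec [-0.0018  0.0025  0.2087]
```

Emit:
servo_tool(
  deltas="0.5 0 0 0 0 0 0.105;0.5 0 0 0 0 0 0.104;0.5 0 0 25 0 0 0;0.5 0 0 25 0 0 0;0.5 0 0 25 0 0 0;0.5 0 0 15 0 0 0;0.5 0 0 10 0 0 0;0.5 0 0 0 0 0 0",
)

```text
time_s: 6.33
position: [0.6863, 0.0525, 0.1362]
tool_rot: [[0.947, 0.205, 0.248], [0.198, -0.979, 0.054], [0.254, -0.002, -0.967]]
ft_force: [0.0, -0.5, 0.1]
grip_width: 0.0427
gripper_force: 0.0
```

Emit:
servo_tool(
  deltas="0.5 0 0 5 0 0 0;0.5 0 0 5 0 0 0;0.5 0 0 4 0 0 0;0.5 0 0 0 0 0 0;0 0 0 0 0 0 0;0 0 0 0 0 0 0;0 0 0 0 0 0 0;0 0 0 0 0 0 0",
  newtons=70,
)

```text
time_s: 7.0
position: [0.6907, 0.0527, 0.1265]
tool_rot: [[0.945, 0.205, 0.254], [0.198, -0.979, 0.053], [0.259, 0.0, -0.966]]
ft_force: [-1.9, -2.5, 3.6]
grip_width: 0.0165
gripper_force: 69.1
```

Emit:
servo_tool(
  deltas="0 0 0 0 0 0 -0.08;0 0 0 0 0 0 -0.1;0 0 0 0 0 0 -0.1;0 0 0 0 0 0 -0.1;0 0 0 0 0 0 -0.1;0 0 0 0 0 0 -0.1;0 0 0 0 0 0 -0.1;0 0 0 0 0 0 -0.1",
)

```text
time_s: 7.67
position: [0.6907, 0.0527, 0.1265]
tool_rot: [[0.524, 0.813, 0.253], [0.832, -0.553, 0.053], [0.183, 0.183, -0.966]]
ft_force: [-2.7, -2.4, 4.6]
grip_width: 0.0166
gripper_force: 69.4
```

Emit:
servo_tool(
  deltas="0 0 0 0 0 0 -0.1;0 0 0 0 0 0 -0.1;0 0 0 0 0 0 -0.1;0 0 0 0 0 0 -0.1;0 0 0 0 0 0 -0.1;0 0 0 0 0 0 -0.1;0 0 0 0 0 0 -0.1;0 0 0 0 0 0 -0.1",
)

```text
time_s: 8.33
position: [0.6907, 0.0526, 0.1264]
tool_rot: [[-0.218, 0.942, 0.253], [0.976, 0.212, 0.053], [-0.004, 0.259, -0.966]]
ft_force: [-1.8, -2.8, 4.3]
grip_width: 0.0164
gripper_force: 70.5
```

```bash
python3 -c "
from h import *
st();o=env.observe();print(o['wrist_torque']);R=np.array(o['tool_rot']);print(R, np.arctan2(-R[:,0]@R1[:,1],R[:,0]@R1[:,0]))
p=env.get_image('scene');print(env.spot_point('isolator_grip',p)[:1])"
```

```text
{'time_s': np.float64(8.3333), 'q': array([ -7.5073,  32.2375,  70.2662,   5.4767,  63.4077, -21.9804]), 'position': array([0.6907, 0.0526, 0.1264]), 'ft_force': array([-1.8351, -2.8139,  4.2638]), 'grip_width': np.float64(0.0164), 'gripper_force': np.float64(70.4604)}
[-0.357   0.5663 -1.086 ]
[[-0.2181  0.9425  0.2534]
 [ 0.9759  0.2116  0.0527]
 [-0.004   0.2588 -0.9659]] 1.5852338179524692
[{'uv': [303.2, 215.9], 'conf': 0.5}]
```

Emit:
servo_tool(
  deltas="0 0 0 0 0 0 0;0 0 0 0 0 0 0;0.5 0 0 0 0 0 0;0.5 0 0 0 0 0 0;0.5 0 0 0 0 0 0;0.5 0 0 -20 0 0 0;0.5 0 0 -40 0 0 0;0.5 0 0 -40 0 0 0",
)

```text
time_s: 9.1
position: [0.6644, 0.048, 0.2218]
tool_rot: [[-0.213, 0.945, 0.249], [0.977, 0.206, 0.054], [0.0, 0.255, -0.967]]
ft_force: [1.4, -0.6, 0.4]
grip_width: 0.0427
gripper_force: 0.0
```

Emit:
servo_tool(
  deltas="0.5 0 0 -20 0 0 0;0.42 0 0 0 0 -0.087 0;0.42 0 0 0 0 -0.087 0;0.42 0 0 0 0 -0.087 0;0.42 0 0 0 0 0 0",
)

```text
time_s: 9.52
position: [0.6595, 0.0492, 0.2411]
tool_rot: [[-0.143, 0.943, 0.299], [0.957, 0.209, -0.202], [-0.253, 0.258, -0.933]]
ft_force: [-0.6, 0.3, -0.6]
grip_width: 0.0357
gripper_force: 0.0
```

```bash
python3 - <<'E'
from h import *
st();print(np.array(env.observe()["tool_rot"]))
H=O-.054*cx+.085*ez
for c in("scene","top"):
    p=env.get_image(c);P=cloud(p);img=p["img"].astype(int);h=(P-G)@n
    red=(p["depth"]>0)&(img[...,0]>110)&(img[...,1]<60)&(img[...,2]<60)&(np.linalg.norm(P-G,axis=-1)<.06)&(h>.002)
    b=P[red]
    if len(b)>8:
        a=np.linalg.svd(b-b.mean(0))[2][0];print(c,"bar axis vs cabinet x deg",np.degrees(np.arctan2(a@cy,a@u)),len(b))
    for d in env.spot_point("drawer_handle",p)[:1]: print(d["conf"],world(p,d["uv"]),world(p,d["uv"],z=.085))
    L=(P-O)@np.column_stack([cx,cy,ez])
    m=(p["depth"]>0)&(L[...,0]<-.02)&(L[...,0]>-.12)&(abs(L[...,1])<.08)&(L[...,2]>.07)&(L[...,2]<.1)
    q=L[m];
    q2=q[abs(q[:,1])<.045]
    print(" hbar local",len(q),len(q2),q2.mean(0) if len(q2) else "",np.percentile(q2,[5,50,95],axis=0) if len(q2) else "","y ext",np.percentile(q[:,1],[1,99]) if len(q) else "")
E
```

```text
{'time_s': np.float64(9.5167), 'q': array([ -0.9522,  24.2729,  66.3611, -11.9602,  71.7614,  -9.4634]), 'position': array([0.6595, 0.0492, 0.2411]), 'ft_force': array([-0.6301,  0.3026, -0.6134]), 'grip_width': np.float64(0.0357), 'gripper_force': np.float64(0.0)}
[[-0.1431  0.9433  0.2994]
 [ 0.9568  0.2092 -0.2018]
 [-0.253   0.2576 -0.9325]]
scene bar axis vs cabinet x deg 86.9078021583452 122
0.87 [ 0.5495 -0.019   0.002 ] [0.5759 0.025  0.085 ]
 hbar local 226 104 [-0.0534  0.0031  0.0893] [[-0.0582 -0.039   0.0855]
 [-0.0531  0.0048  0.0895]
 [-0.0492  0.041   0.0929]] y ext [-0.0623  0.0679]
top bar axis vs cabinet x deg 88.97654788488298 145
0.86 [0.5793 0.0333 0.089 ] [0.5799 0.0336 0.085 ]
 hbar local 272 166 [-0.0544 -0.0002  0.0895] [[-0.0592 -0.0406  0.0857]
 [-0.0547 -0.0006  0.0897]
 [-0.0489  0.04    0.0927]] y ext [-0.0659  0.0534]
```

```bash
cat >> h.py <<'E'
H=O-.054*cx+.085*ez
TO=.035
def rep(tip,R): return np.array(tip)+R[:,2]*TO   # reported TCP for wanted true tip
E
python3 -c "
from h import *
print(H);go(rep(H+ez*.12,Rh),Rh);go(rep(H-ez*.019,Rh),Rh)"
```

```text
[0.5826 0.0302 0.085 ]
shift now-axes mm [ 13.3948 -95.1899  46.7303] len 106.88433475532482
shift target-axes mm [  0.1853 -79.416   71.5355] rotvec [ 0.2608  0.2583 -0.0254]
shift now-axes mm [  48.0449 -131.0822  176.4689] len 225.01584456921853
shift target-axes mm [  0.1853 -79.416  210.5355] rotvec [ 0.2608  0.2583 -0.0254]
```

Emit:
servo_tool(
  deltas="0.42 0 0 0 0.065 0.0645 -0.006;0.42 0 0 0 0.065 0.0645 -0.006;0.42 0 0 0 0.065 0.0645 -0.006;0.42 0 0 0 0.065 0.0645 -0.006;0.42 0 -26.5 0 0 0 0;0.42 0 -26.5 0 0 0 0;0.42 0 -26.5 0 0 0 0;0.42 0 0 0 0 0 0",
)

```text
time_s: 10.38
position: [0.5793, 0.0292, 0.242]
tool_rot: [[-0.202, 0.979, -0.0], [0.979, 0.202, -0.0], [-0.0, -0.0, -1.0]]
ft_force: [-0.5, -1.0, 0.3]
grip_width: 0.0359
gripper_force: 0.0
```

```bash
python3 -c "
from h import *
st();go(rep(H-ez*.019,Rh),Rh)
p=env.get_image('scene');o=env.observe();t=np.array(o['position']);R=np.array(o['tool_rot']);P=cloud(p);Q=(P-t)@R*1000
m=(p['depth']>0)&(abs(Q[...,0])<16)&(abs(Q[...,1])<50)&(Q[...,2]>-70)&(Q[...,2]<0)
k=Q[m];k=k[np.argsort(k[:,2])][-30:];print(k.round(1).tolist())"
```

```text
{'time_s': np.float64(10.3833), 'q': array([ -8.795 ,  23.4379,  64.3688,  -0.0119,  92.2048, -20.4428]), 'position': array([0.5793, 0.0292, 0.242 ]), 'ft_force': array([-0.498 , -0.9623,  0.2689]), 'grip_width': np.float64(0.0359), 'gripper_force': np.float64(0.0)}
shift now-axes mm [  0.2946   3.4826 210.9848] len 211.01379017658553
shift target-axes mm [  0.2593   3.4286 210.9858] rotvec [-0.0003  0.0001 -0.0027]
[[5.6, 27.2, -45.5], [9.2, 27.0, -44.8], [11.5, 19.1, -44.7], [11.5, -20.8, -44.7], [7.9, 22.6, -43.9], [-9.5, -22.2, -43.5], [-1.3, -21.9, -43.5], [6.6, -21.7, -43.2], [2.6, -21.9, -43.1], [12.2, 16.3, -43.0], [12.1, -23.7, -42.9], [7.6, -34.5, -42.0], [12.2, 19.6, -41.7], [-6.5, -23.1, -41.5], [12.9, -26.6, -41.3], [13.3, 17.3, -40.8], [10.1, 21.1, -40.8], [7.4, -21.3, -40.1], [-0.8, -21.6, -40.0], [-9.4, -22.3, -39.4], [2.7, -22.0, -39.0], [12.2, -23.9, -38.7], [-6.4, -23.2, -37.4], [9.7, -22.8, -37.0], [3.7, -21.3, -36.4], [6.0, 20.8, -36.1], [-0.9, -21.9, -35.6], [7.3, -21.6, -35.6], [9.3, 20.3, -34.9], [-5.8, -22.8, -34.2]]
```

Emit:
servo_tool(
  deltas="0.42 0 5 30 0 0 0;0.42 0 0 38 0 0 0;0.42 0 0 38 0 0 0;0.42 0 0 38 0 0 0;0.42 0 0 30 0 0 0;0.42 0 0 20 0 0 0;0.42 0 0 10 0 0 0;0.42 0 0 0 0 0 0",
)

```text
time_s: 11.1
position: [0.5871, 0.0308, 0.0356]
tool_rot: [[-0.203, 0.979, -0.002], [0.979, 0.203, -0.0], [-0.0, -0.002, -1.0]]
ft_force: [0.7, -1.4, 1.4]
grip_width: 0.0359
gripper_force: 0.0
```

Emit:
servo_tool(
  deltas="0.42 0 0 5 0 0 0;0 0 0 0 0 0 0;0 0 0 0 0 0 0;0 0 0 0 0 0 0;0 0 0 0 0 0 0",
  newtons=40,
)

```text
time_s: 11.52
position: [0.5837, 0.0299, 0.0339]
tool_rot: [[-0.204, 0.979, -0.008], [0.979, 0.204, -0.004], [-0.002, -0.008, -1.0]]
ft_force: [-22.9, -8.5, 13.0]
grip_width: 0.0106
gripper_force: 39.4
```

Emit:
servo_tool(
  deltas="0 0 -6 0 0 0 0;0 0 -12 0 0 0 0;0 0 -20 0 0 0 0;0 0 -20 0 0 0 0;0 0 -20 0 0 0 0;0 0 -20 0 0 0 0;0 0 -20 0 0 0 0;0 0 -15 0 0 0 0",
)

```text
time_s: 12.18
position: [0.4581, 0.0038, 0.034]
tool_rot: [[-0.203, 0.979, 0.006], [0.979, 0.203, -0.002], [-0.003, 0.006, -1.0]]
ft_force: [3.0, 3.2, 1.8]
grip_width: 0.011
gripper_force: 40.0
```

Emit:
servo_tool(
  deltas="0 0 -9 0 0 0 0;0 0 -4 0 0 0 0;0 0 -2 0 0 0 0;0 0 0 0 0 0 0;0 0 0 0 0 0 0",
)

```text
time_s: 12.6
position: [0.4439, 0.001, 0.0339]
tool_rot: [[-0.203, 0.979, 0.004], [0.979, 0.203, -0.002], [-0.003, 0.004, -1.0]]
ft_force: [-3.2, 2.4, 11.4]
grip_width: 0.0106
gripper_force: 41.0
```

Emit:
servo_tool(
  deltas="0.42 0 -2 0 0 0 0;0.42 0 0 0 0 0 0;0.42 0 0 0 0 0 0;0.42 0 0 -30 0 0 0;0.42 0 0 -40 0 0 0;0.42 0 0 -40 0 0 0;0.42 0 0 -40 0 0 0;0.42 0 0 -30 0 0 0",
)

```text
time_s: 13.27
position: [0.441, 0.0008, 0.2159]
tool_rot: [[-0.204, 0.979, 0.005], [0.979, 0.204, -0.003], [-0.004, 0.004, -1.0]]
ft_force: [0.4, -0.8, 0.5]
grip_width: 0.0359
gripper_force: 0.0
```

Emit:
servo_tool(
  deltas="0.6 -35 0 0 0 0 0;0.6 -40 0 0 0 0 0;0.6 -40 0 0 0 0 0;0.6 -40 0 0 0 0 0;0.6 -30 0 0 0 0 0;0.6 0 0 0 0 0 0",
)

```text
time_s: 13.77
position: [0.479, -0.1854, 0.2121]
tool_rot: [[-0.199, 0.98, 0.001], [0.98, 0.199, -0.003], [-0.003, 0.001, -1.0]]
ft_force: [-0.2, -0.5, 0.0]
grip_width: 0.0514
gripper_force: 0.0
```

```bash
python3 - <<'E'
from h import *
st()
F=O-.145*cx
ims=[]
for c in("scene","top"):
    p=env.get_image(c);P=cloud(p);img=p["img"].astype(int)
    for nm in("teal_scoop","teal_scoop_grip","drawer_floor","drawer_handle","tray"):
        for d in env.spot_point(nm,p)[:1]:
            z={"teal_scoop":.022,"teal_scoop_grip":.046,"drawer_floor":.022,"drawer_handle":.085,"tray":0.}[nm]
            print(c,nm,round(d["conf"],2),np.round(d["uv"],1),world(p,d["uv"],z=z),world(p,d["uv"]))
    hsv=cv2.cvtColor(p["img"],cv2.COLOR_RGB2HSV)
    m=(hsv[...,0]>78)&(hsv[...,0]<100)&(hsv[...,1]>90)&(hsv[...,2]>40)&(P[...,0]>.35)&(P[...,0]<.75)&(abs(P[...,1])<.2)
    q=P[m];
    if len(q)>20:
        print(" teal",len(q),q.mean(0),"z",np.percentile(q[:,2],[2,50,98]))
        top=q[q[:,2]>.046];print(" rim",cv2.minAreaRect(top[:,:2].astype(np.float32)))
    s=(330,170) if c=="scene" else (310,230)
    ims.append(cv2.resize(p["img"][s[1]-70:s[1]+70,s[0]-70:s[0]+70,::-1],(400,400),interpolation=cv2.INTER_CUBIC))
cv2.imwrite("pics/d5.png",np.hstack(ims))
E
```

```text
{'time_s': np.float64(13.7667), 'q': array([-34.3288,  17.4583,  78.5193,  -0.0877,  83.8654, -45.8066]), 'position': array([ 0.479 , -0.1854,  0.2121]), 'ft_force': array([-0.2369, -0.5281,  0.0213]), 'grip_width': np.float64(0.0514), 'gripper_force': np.float64(0.0)}
scene teal_scoop 0.65 [330.4 219.2] [0.5696 0.0134 0.022 ] [0.5734 0.0198 0.0345]
scene teal_scoop_grip 0.71 [336.  207.8] [ 0.5417 -0.0023  0.046 ] [ 0.5379 -0.0084  0.0347]
scene drawer_floor 0.7 [334.8 220.6] [0.5599 0.0243 0.022 ] [0.5606 0.0254 0.0242]
scene drawer_handle 0.84 [366.4 190.7] [0.4416 0.0079 0.085 ] [0.4426 0.0091 0.0873]
scene tray 0.6 [304. 137.] [ 0.4798 -0.353   0.    ] [ 0.4812 -0.35    0.0036]
 teal 468 [0.5594 0.0072 0.0388] z [0.0223 0.0374 0.0575]
 rim ((0.5547475218772888, 0.016089176759123802), (0.11127025634050369, 0.06431881338357925), 7.833514213562012)
top teal_scoop 0.69 [294.6 163.7] [0.7161 0.0679 0.022 ] [0.671  0.0537 0.1781]
top drawer_floor 0.61 [311.8 219.7] [0.5596 0.0173 0.022 ] [0.559  0.0171 0.0265]
top drawer_handle 0.63 [316.1 264.8] [0.4386 0.0021 0.085 ] [0.4385 0.002  0.0886]
 teal 744 [0.5805 0.0136 0.0376] z [0.0213 0.0262 0.0585]
 rim ((0.5276914238929749, 0.012631326913833618), (0.21492953598499298, 0.06101417541503906), 5.671065330505371)
```

View pics/d5.png

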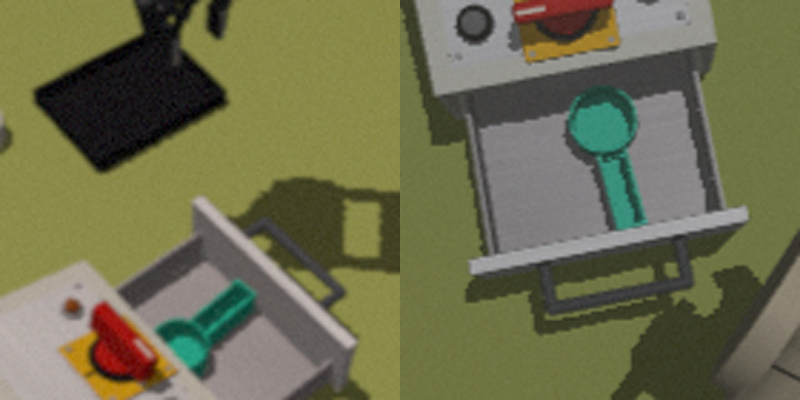

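The left view shows the drawer open with the teal scoop's cup near the cabinet at (185,345) and its handle pointing to the drawer front, ending at (245,290). The right (top) view shows the cup at (605,120) and the handle end at (628,225). The isolator is at OFF in both.

```bash
python3 - <<'E'
from h import *
A=np.column_stack([cx,cy,ez])
for c in("top","scene"):
    p=env.get_image(c);P=cloud(p);L=(P-O)@A
    hsv=cv2.cvtColor(p["img"],cv2.COLOR_RGB2HSV)
    m=(hsv[...,0]>75)&(hsv[...,0]<100)&(hsv[...,1]>90)&(hsv[...,2]>40)&(L[...,0]>-.15)&(L[...,0]<.02)&(abs(L[...,1])<.1)&(L[...,2]<.07)
    q=L[m];r=q[(q[:,2]>.045)]
    h=r[r[:,0]<-.075];cu=r[r[:,0]>-.06]
    print(c,len(q),len(r))
    # silhouette at rim plane
    ys,xs=np.nonzero(m);W=np.array([world(p,(x,y),z=.056) for x,y in zip(xs,ys)]);S=(W-O)@A
    for nm,X in(("cloudrim",r),("silh",S)):
        for a in np.arange(-.15,.02,.012):
            k=X[(X[:,0]>=a)&(X[:,0]<a+.012)]
            if len(k)>2: print(nm,round(a+.006,3),len(k),"y",np.percentile(k[:,1],[3,97]).round(4),"mid",(np.percentile(k[:,1],[3,97]).mean()).round(4))
    # drawer front inner face / top
    f=L[(p["depth"]>0)&(L[...,0]<-.12)&(L[...,0]>-.18)&(abs(L[...,1])<.1)&(L[...,2]>.1)&(L[...,2]<.112)]
    if len(f): print("front top x",np.percentile(f[:,0],[3,50,97]),f[:,2].mean())
    hb=L[(p["depth"]>0)&(L[...,0]<-.17)&(L[...,0]>-.24)&(abs(L[...,1])<.045)&(L[...,2]>.08)&(L[...,2]<.1)]
    if len(hb): print("bar x",np.median(hb[:,0]))
E
```

```text
top 748 160
cloudrim -0.132 15 y [-0.0342 -0.0089] mid -0.0215
cloudrim -0.12 9 y [-0.0337 -0.0075] mid -0.0206
cloudrim -0.108 10 y [-0.0331 -0.0069] mid -0.02
cloudrim -0.096 8 y [-0.0326 -0.0063] mid -0.0195
cloudrim -0.084 11 y [-0.0316 -0.0047] mid -0.0181
cloudrim -0.072 11 y [-0.03   -0.0043] mid -0.0171
cloudrim -0.06 30 y [-0.0361  0.0077] mid -0.0142
cloudrim -0.048 12 y [-0.0433  0.0149] mid -0.0142
cloudrim -0.036 8 y [-0.0452  0.0164] mid -0.0144
cloudrim -0.024 12 y [-0.0435  0.0154] mid -0.014
cloudrim -0.012 27 y [-0.0387  0.0076] mid -0.0156
cloudrim 0.0 6 y [-0.0207 -0.0084] mid -0.0145
silh -0.132 48 y [-0.0337 -0.0082] mid -0.0209
silh -0.12 50 y [-0.0331 -0.0076] mid -0.0204
silh -0.108 50 y [-0.0326 -0.006 ] mid -0.0193
silh -0.096 49 y [-0.0318 -0.0051] mid -0.0185
silh -0.084 50 y [-0.0309 -0.0048] mid -0.0179
silh -0.072 50 y [-0.0294 -0.0027] mid -0.016
silh -0.06 74 y [-0.0351  0.0079] mid -0.0136
silh -0.048 101 y [-0.0419  0.0133] mid -0.0143
silh -0.036 103 y [-0.0419  0.0159] mid -0.013
silh -0.024 98 y [-0.0414  0.013 ] mid -0.0142
silh -0.012 70 y [-0
[... 618 characters left out ...]
011
cloudrim -0.036 16 y [-0.0424  0.0201] mid -0.0112
cloudrim -0.024 4 y [-0.0342  0.0182] mid -0.008
silh -0.144 6 y [-0.0296 -0.0072] mid -0.0184
silh -0.132 36 y [-0.0335 -0.0003] mid -0.0169
silh -0.12 41 y [-0.0308  0.005 ] mid -0.0129
silh -0.108 44 y [-0.0311  0.0071] mid -0.012
silh -0.096 41 y [-0.0285  0.0068] mid -0.0108
silh -0.084 42 y [-0.028   0.0088] mid -0.0096
silh -0.072 42 y [-0.0264  0.0093] mid -0.0086
silh -0.06 47 y [-0.0301  0.0106] mid -0.0097
silh -0.048 71 y [-0.0377  0.0175] mid -0.0101
silh -0.036 84 y [-0.0405  0.0257] mid -0.0074
silh -0.024 23 y [-0.0312  0.0238] mid -0.0037
front top x [-0.1576 -0.1493 -0.1433] 0.10536545577898483
bar x -0.1950946894743799
```

Emit:
servo_tool(
  deltas="0.6 0 0 0 0 0 0.115;0.6 0 0 0 0 0 0.115;0.6 0 0 0 0 0 0.115;0.6 0 0 0 0 0 0.115;0.6 0 0 0 0 0 0.115;0.6 0 0 0 0 0 0.115;0.6 0 0 0 0 0 0.115;0.6 0 0 0 0 0 0.115",
)

```text
time_s: 15.13
position: [0.4782, -0.1802, 0.2127]
tool_rot: [[0.66, 0.751, 0.001], [0.751, -0.66, -0.002], [-0.0, 0.002, -1.0]]
ft_force: [-0.0, -0.2, 0.7]
grip_width: 0.0511
gripper_force: 0.0
```

Emit:
servo_tool(
  deltas="0.6 0 0 0 0 0 0.115;0.6 0 0 0 0 0 0.115;0.6 0 0 0 0 0 0.115;0.6 0 0 0 0 0 0.115;0.6 0 0 0 0 0 0.115;0.6 0 0 0 0 0 0",
)

```text
time_s: 15.63
position: [0.4782, -0.1803, 0.2127]
tool_rot: [[0.962, 0.273, 0.001], [0.273, -0.962, -0.002], [0.001, 0.002, -1.0]]
ft_force: [1.3, -0.7, 0.1]
grip_width: 0.051
gripper_force: 0.0
```

```bash
cat >> h.py <<'E'
Rs=Rdown(np.radians(16.0)); S=O-.088*cx-.0178*cy   # grip place on the teal handle (xy)
E
python3 -c "
from h import *
st();print(S);go(np.r_[S[:2],.10],Rs);go(np.r_[S[:2],-.004],Rs)"
```

```text
{'time_s': np.float64(15.6333), 'q': array([-33.9282,  17.1825,  78.816 ,  -0.0327,  83.8862,  40.2104]), 'position': array([ 0.4782, -0.1803,  0.2127]), 'ft_force': array([ 1.33  , -0.6596,  0.1223]), 'grip_width': np.float64(0.051), 'gripper_force': np.float64(0.0)}
[0.553  0.0058 0.    ]
shift now-axes mm [ 122.7304 -158.7063  112.538 ] len 230.03310408162343
shift target-axes mm [ 123.2013 -158.2019  112.7334] rotvec [ 0.0019 -0.0009 -0.0024]
shift now-axes mm [ 122.6404 -158.9041  216.5377] len 295.2622053903314
shift target-axes mm [ 123.2013 -158.2019  216.7334] rotvec [ 0.0019 -0.0009 -0.0024]
```

Emit:
servo_tool(
  deltas="0.6 20.5 -26.5 0 0 0 0;0.6 20.5 -26.5 0 0 0 0;0.6 20.5 -26.5 0 0 0 0;0.6 20.5 -26.5 0 0 0 0;0.6 20.5 -26.5 0 0 0 0;0.6 20.5 -26 0 0 0 0;0.6 0 0 30 0 0 0;0.6 0 0 35 0 0 0",
)

```text
time_s: 16.3
position: [0.5542, 0.0076, 0.1486]
tool_rot: [[0.959, 0.284, 0.007], [0.284, -0.959, -0.003], [0.006, 0.005, -1.0]]
ft_force: [0.8, -0.2, -1.3]
grip_width: 0.0512
gripper_force: 0.0
```

Emit:
servo_tool(
  deltas="0.6 0 0 35 0 0 0;0.6 0 0 10 0 0 0;0.6 0 0 0 0 0 0;0.6 0 0 0 0 0 0",
)

```text
time_s: 16.63
position: [0.5533, 0.0057, 0.1037]
tool_rot: [[0.96, 0.278, 0.002], [0.278, -0.96, -0.002], [0.002, 0.002, -1.0]]
ft_force: [-0.6, -0.5, 0.8]
grip_width: 0.0511
gripper_force: 0.0
```

```bash
python3 - <<'E'
from h import *
st();go(np.r_[S[:2],-.004],Rs)
A=np.column_stack([cx,cy,ez])
p=env.get_image("scene");P=cloud(p);L=(P-O)@A;o=env.observe();t=np.array(o["position"]);R=np.array(o["tool_rot"]);Q=(P-t)@R*1000
m=(p["depth"]>0)&(abs(Q[...,0])<16)&(abs(Q[...,1])<45)&(Q[...,2]>-70)&(Q[...,2]<-15)
k=Q[m];k=k[np.argsort(k[:,2])][-15:];print(k.round(0).tolist())
v=cv2.resize(p["img"][150:260,270:400,::-1],(780,600)[:2],interpolation=cv2.INTER_CUBIC);cv2.imwrite("pics/g6.png",v[:, :780])
E
```

```text
{'time_s': np.float64(16.6333), 'q': array([-11.6326,  26.9432,  82.4822,  -0.0787,  70.4132,  62.2234]), 'position': array([0.5533, 0.0057, 0.1037]), 'ft_force': array([-0.5989, -0.5308,  0.8326]), 'grip_width': np.float64(0.0511), 'gripper_force': np.float64(0.0)}
shift now-axes mm [ -0.4347  -0.4348 107.6956] len 107.69735060986964
shift target-axes mm [ -0.2318  -0.1694 107.697 ] rotvec [ 0.0025 -0.0019  0.003 ]
[[3.0, -39.0, -45.0], [3.0, -35.0, -45.0], [7.0, -35.0, -45.0], [2.0, 23.0, -44.0], [8.0, 25.0, -44.0], [3.0, 26.0, -43.0], [-11.0, 23.0, -43.0], [7.0, -27.0, -42.0], [-4.0, 24.0, -42.0], [4.0, -36.0, -42.0], [7.0, -31.0, -41.0], [-7.0, 23.0, -40.0], [-3.0, 23.0, -40.0], [0.0, 24.0, -37.0], [5.0, -34.0, -36.0]]
```

View pics/g6.png

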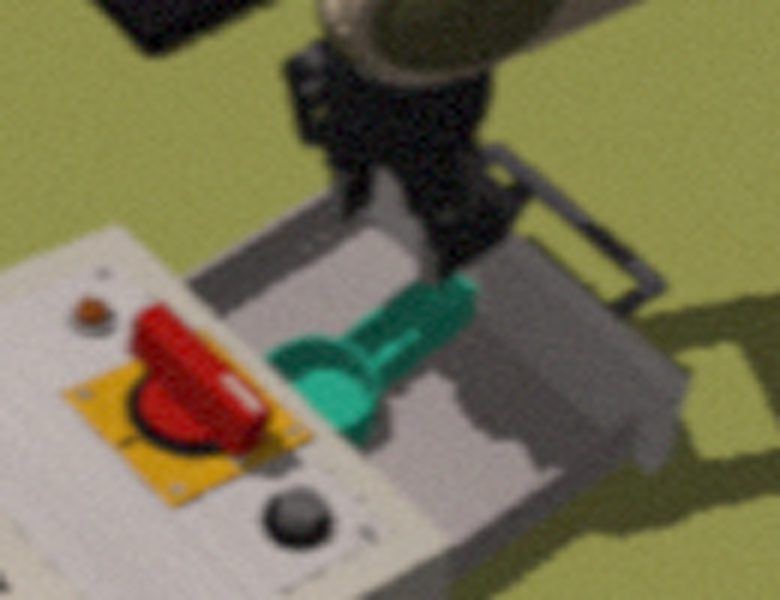

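The gripper hangs open at crop (440,200) astride the teal handle, which runs from (380,340) to (470,290), and it clears the drawer front. I'll lower it.

Emit:
servo_tool(
  deltas="0.6 0 0 30 0 0 0;0.6 0 0 30 0 0 0;0.6 0 0 20 0 0 0;0.6 0 0 12 0 0 0;0.6 0 0 6 0 0 0;0.6 0 0 0 0 0 0",
)

```text
time_s: 17.18
position: [0.5534, 0.0055, 0.0051]
tool_rot: [[0.961, 0.278, 0.002], [0.278, -0.961, -0.002], [0.002, 0.002, -1.0]]
ft_force: [0.1, 0.1, -0.6]
grip_width: 0.0512
gripper_force: 0.0
```

Emit:
servo_tool(
  deltas="0.6 0 0 4 0 0 0;0.6 0 0 4 0 0 0;0.6 0 0 0 0 0 0",
)

```text
time_s: 17.43
position: [0.553, 0.0057, -0.0032]
tool_rot: [[0.961, 0.277, 0.002], [0.277, -0.961, -0.002], [0.002, 0.002, -1.0]]
ft_force: [-0.1, -0.0, 0.1]
grip_width: 0.0516
gripper_force: 0.0
```

Emit:
servo_tool(
  deltas="0 0 0 0 0 0 0;0 0 0 0 0 0 0;0 0 0 0 0 0 0;0 0 0 0 0 0 0;0 0 0 0 0 0 0",
  newtons=30,
)

```text
time_s: 17.85
position: [0.553, 0.0058, -0.0029]
tool_rot: [[0.961, 0.277, 0.002], [0.277, -0.961, -0.002], [0.002, 0.002, -1.0]]
ft_force: [-0.7, 0.2, 5.8]
grip_width: 0.0272
gripper_force: 31.3
```

Emit:
servo_tool(
  deltas="0 0 0 -4 0 0 0;0 0 0 -8 0 0 0;0 0 0 -10 0 0 0;0 0 0 -12 0 0 0;0 0 0 0 0 0 0",
)

```text
time_s: 18.27
position: [0.5539, 0.0056, 0.0331]
tool_rot: [[0.961, 0.277, 0.006], [0.277, -0.961, -0.002], [0.005, 0.004, -1.0]]
ft_force: [1.4, -0.2, -0.6]
grip_width: 0.0275
gripper_force: 30.4
```

```bash
python3 - <<'E'
from h import *
st()
p=env.get_image("scene");P=cloud(p)
hsv=cv2.cvtColor(p["img"],cv2.COLOR_RGB2HSV)
m=(hsv[...,0]>75)&(hsv[...,0]<100)&(hsv[...,1]>90)&(hsv[...,2]>40)&(P[...,0]>.4)&(P[...,0]<.7)&(abs(P[...,1])<.15)&(P[...,2]<.2)
q=P[m];print(len(q),np.percentile(q[:,2],[2,25,50,75,98]))
r=q[q[:,2]>np.percentile(q[:,2],98)-.012];A=np.c_[r[:,:2],np.ones(len(r))];print("rim plane",np.linalg.lstsq(A,r[:,2],rcond=None)[0])
E
```

```text
{'time_s': np.float64(18.2667), 'q': array([-11.6247,  31.9338,  87.3415,  -0.0861,  60.3875,  62.3149]), 'position': array([0.5539, 0.0056, 0.0331]), 'ft_force': array([ 1.3928, -0.2265, -0.5755]), 'grip_width': np.float64(0.0275), 'gripper_force': np.float64(30.423)}
402 [0.0576 0.0614 0.0696 0.085  0.0939]
rim plane [-0.0123  0.0078  0.0961]
```

Emit:
servo_tool(
  deltas="0 -0.5 0 -12 0 0 0;0 0 0 -14 0 0 0;0 0 0 -14 0 0 0;0 0 0 -14 0 0 0;0 0 0 -14 0 0 0;0 0 0 -14 0 0 0;0 0 0 0 0 0 0",
)

```text
time_s: 18.9
position: [0.5531, 0.0057, 0.1146]
tool_rot: [[0.961, 0.277, 0.005], [0.277, -0.961, -0.002], [0.004, 0.004, -1.0]]
ft_force: [-0.3, -0.3, -0.5]
grip_width: 0.0274
gripper_force: 30.5
```

```bash
python3 - <<'E'
from h import *
st()
A=np.column_stack([cx,cy,ez])
p=env.get_image("scene");P=cloud(p);o=env.observe();t=np.array(o["position"]);R=np.array(o["tool_rot"])
hsv=cv2.cvtColor(p["img"],cv2.COLOR_RGB2HSV)
m=(hsv[...,0]>75)&(hsv[...,0]<100)&(hsv[...,1]>90)&(hsv[...,2]>40)&(P[...,0]>.4)&(P[...,0]<.7)&(abs(P[...,1])<.15)
q=(P[m]-t)@R*1000;r=q[q[:,2]<np.percentile(q[:,2],2)+10];print("tool frame rim x",np.percentile(r[:,0],[2,98]),"y",np.percentile(r[:,1],[2,98]),"z",np.median(r[:,2]))
# tray rim
img=p["img"].astype(int);d=(img.max(-1)<50)&(P[...,0]>.33)&(P[...,0]<.62)&(P[...,1]<-.24)&(P[...,1]>-.48)&(P[...,2]<.035)&(P[...,2]>-.005)
d=cv2.morphologyEx(d.astype(np.uint8),cv2.MORPH_OPEN,np.ones((3,3)))>0
print("tray",cv2.minAreaRect(P[d][:,:2].astype(np.float32)))
# tray target: scoop origin at tray centre, scoop axis along tray x
tr=np.radians(8.7);C=np.array([.474,-.3565])
Rt=Rdown(tr+0.0);g=C-.017*Rt[:2,0]   # tool sits 17 mm towards the handle (tool -x)
print("target",g);go(np.r_[g,.116],Rt);go(np.r_[g,-.021],Rt)
E
```

```text
{'time_s': np.float64(18.9), 'q': array([-11.6383,  26.1799,  81.7751,  -0.0777,  71.7239,  62.2873]), 'position': array([0.5531, 0.0057, 0.1146]), 'ft_force': array([-0.2685, -0.3458, -0.4547]), 'grip_width': np.float64(0.0274), 'gripper_force': np.float64(30.4627)}
tool frame rim x [-4.6551 83.2712] y [-32.6561  27.769 ] z -58.610404411256525
tray ((0.4797992706298828, -0.3528662919998169), (0.18871906399726868, 0.1562006175518036), 8.283477783203125)
target [ 0.4572 -0.3591]
shift now-axes mm [-192.6466  324.1305   -2.5424] len 377.0673127514713
shift target-axes mm [-149.3336  346.2232   -2.9513] rotvec [ 0.0026 -0.0027  0.1291]
shift now-axes mm [-192.9901  323.7535  134.4567] len 400.17510023266067
shift target-axes mm [-149.3336  346.2232  134.0487] rotvec [ 0.0026 -0.0027  0.1291]
```

Emit:
servo_tool(
  deltas="0 -8 14 0 0 0 0;0 -14 24 0 0 0 0;0 -16 27 0 0 0 0;0 -16 27 0 0 0 0;0 -16 27 0 0 0 0;0 -16 27 0 0 0 0;0 -16 27 0 0 0 0;0 -16 27 0 0 0 0",
)

```text
time_s: 19.62
position: [0.493, -0.2201, 0.1114]
tool_rot: [[0.961, 0.277, -0.0], [0.277, -0.961, -0.0], [-0.0, 0.0, -1.0]]
ft_force: [0.4, -0.0, -1.3]
grip_width: 0.0275
gripper_force: 30.4
```

Emit:
servo_tool(
  deltas="0 -16 27 0 0 0 0;0 -16 27 0 0 0 0;0 -16 27 0 0 0 0;0 -16 27 0 0 0 0;0 -10 16 0 0 0 0;0 0 0 0 0 0 0.065;0 0 0 0 0 0 0.064;0 0 0 0 0 0 0",
)

```text
time_s: 20.28
position: [0.4568, -0.3586, 0.1113]
tool_rot: [[0.989, 0.148, -0.0], [0.148, -0.989, 0.0], [-0.0, -0.0, -1.0]]
ft_force: [0.0, 0.6, -0.5]
grip_width: 0.0275
gripper_force: 30.4
```

```bash
python3 - <<'E'
from h import *
st()
p=env.get_image("scene");P=cloud(p);o=env.observe();t=np.array(o["position"]);R=np.array(o["tool_rot"])
hsv=cv2.cvtColor(p["img"],cv2.COLOR_RGB2HSV)
m=(hsv[...,0]>75)&(hsv[...,0]<100)&(hsv[...,1]>90)&(hsv[...,2]>40)&(P[...,0]>.3)&(P[...,0]<.65)&(P[...,1]<-.2)&(P[...,1]>-.5)&(P[...,2]<.3)
q=P[m];print(len(q),"z",np.percentile(q[:,2],[2,50,98]),"xy",np.percentile(q[:,:2],[2,50,98],axis=0))
Rt=Rdown(np.radians(8.7));g=np.array([.4572,-.359]);go(np.r_[g,-.021],Rt)
E
```

```text
{'time_s': np.float64(20.2833), 'q': array([-49.811 ,  29.0511,  77.1728,   0.0005,  73.8045,  31.6602]), 'position': array([ 0.4568, -0.3586,  0.1113]), 'ft_force': array([ 0.0364,  0.5577, -0.4857]), 'grip_width': np.float64(0.0275), 'gripper_force': np.float64(30.4388)}
396 z [0.1367 0.1546 0.1765] xy [[ 0.4162 -0.3796]
 [ 0.4984 -0.3515]
 [ 0.5377 -0.3161]]
shift now-axes mm [  0.1617   0.6557 132.6002] len 132.6019428766681
shift target-axes mm [  0.149    0.638  132.6003] rotvec [-0.0001  0.0001  0.0009]
```

Emit:
servo_tool(
  deltas="0 0 0 20 0 0 0;0 0 0 25 0 0 0;0 0 0 25 0 0 0;0 0 0 20 0 0 0;0 0 0 15 0 0 0;0 0 0 10 0 0 0;0 0 0 5 0 0 0;0 0 0 0 0 0 0",
)

```text
time_s: 21.0
position: [0.4574, -0.3584, -0.0079]
tool_rot: [[0.988, 0.152, 0.0], [0.152, -0.988, -0.0], [0.0, 0.0, -1.0]]
ft_force: [0.4, 0.3, -0.6]
grip_width: 0.0271
gripper_force: 30.5
```

Emit:
servo_tool(
  deltas="0 0 0 3 0 0 0;0 0 0 3 0 0 0;0 0 0 2 0 0 0;0 0 0 0 0 0 0",
)

```text
time_s: 21.33
position: [0.4576, -0.3589, -0.015]
tool_rot: [[0.988, 0.151, 0.001], [0.151, -0.988, -0.002], [0.001, 0.002, -1.0]]
ft_force: [-0.1, -0.5, -1.0]
grip_width: 0.0276
gripper_force: 30.5
```

Emit:
servo_tool(
  deltas="0 0 0 2 0 0 0;0 0 0 1 0 0 0;0 0 0 0 0 0 0",
)

```text
time_s: 21.58
position: [0.4576, -0.3589, -0.0181]
tool_rot: [[0.988, 0.151, 0.001], [0.151, -0.988, -0.002], [0.001, 0.002, -1.0]]
ft_force: [0.1, -0.0, -0.3]
grip_width: 0.0277
gripper_force: 30.5
```

Emit:
servo_tool(
  deltas="0 0 0 1.5 0 0 0;0 0 0 0 0 0 0",
)

```text
time_s: 21.75
position: [0.4575, -0.3589, -0.0197]
tool_rot: [[0.988, 0.151, 0.001], [0.151, -0.988, -0.001], [0.001, 0.002, -1.0]]
ft_force: [0.5, -0.1, -0.6]
grip_width: 0.0274
gripper_force: 30.5
```

Emit:
servo_tool(
  deltas="0 0 0 1.5 0 0 0;0 0 0 0 0 0 0",
)

```text
time_s: 21.92
position: [0.4577, -0.3591, -0.0209]
tool_rot: [[0.988, 0.151, 0.002], [0.151, -0.988, -0.002], [0.001, 0.002, -1.0]]
ft_force: [-0.7, -0.5, 1.6]
grip_width: 0.0274
gripper_force: 30.6
```

Emit:
servo_tool(
  deltas="0 0 0 1 0 0 0;0 0 0 0 0 0 0",
)

```text
time_s: 22.08
position: [0.4577, -0.3591, -0.0209]
tool_rot: [[0.988, 0.151, 0.002], [0.151, -0.988, -0.002], [0.002, 0.003, -1.0]]
ft_force: [-3.7, 2.1, 10.9]
grip_width: 0.0278
gripper_force: 31.9
```

Emit:
servo_tool(
  deltas="0.35 0 0 -0.5 0 0 0;0.45 0 0 0 0 0 0;0.6 0 0 0 0 0 0;0.6 0 0 0 0 0 0;0.6 0 0 -10 0 0 0;0.6 0 0 -20 0 0 0;0.6 0 0 -35 0 0 0;0.6 0 0 -40 0 0 0",
)

```text
time_s: 22.75
position: [0.4567, -0.3579, 0.084]
tool_rot: [[0.988, 0.151, -0.001], [0.151, -0.988, 0.001], [-0.001, -0.001, -1.0]]
ft_force: [0.4, -1.3, -0.0]
grip_width: 0.0514
gripper_force: 0.0
```

Emit:
servo_tool(
  deltas="0.6 0 0 -40 0 0 0;0.6 0 0 -40 0 0 0;0.6 -35 0 0 0 0 0;0.6 -35 0 0 0 0 0;0.6 -35 0 0 0 0 0;0.6 -35 0 0 0 0 0;0.6 0 0 0 0 0 0;0.6 0 0 0 0 0 0",
)

```text
time_s: 23.42
position: [0.3179, -0.3801, 0.1642]
tool_rot: [[0.989, 0.149, 0.002], [0.149, -0.989, -0.002], [0.001, 0.003, -1.0]]
ft_force: [0.3, 0.7, -0.1]
grip_width: 0.0515
gripper_force: 0.0
```

```bash
python3 - <<'E'
from h import *
st()
ims=[]
for c in("scene","top"):
    p=env.get_image(c);P=cloud(p);ims.append(cv2.resize(p["img"][...,::-1][60:320,100:500] if c=="top" else p["img"][...,::-1][80:340,200:600],(400,260)))
    hsv=cv2.cvtColor(p["img"],cv2.COLOR_RGB2HSV)
    m=(hsv[...,0]>75)&(hsv[...,0]<100)&(hsv[...,1]>90)&(hsv[...,2]>40)&(P[...,0]>.3)&(P[...,0]<.65)&(P[...,1]<-.2)&(P[...,1]>-.5)&(P[...,2]<.3)
    q=P[m];print(c,len(q))
    if len(q)>20:
        r=q[q[:,2]>.028];A=np.c_[r[:,:2],np.ones(len(r))];print(np.percentile(q[:,2],[2,50,98]),"rim plane",np.linalg.lstsq(A,r[:,2],rcond=None)[0],cv2.minAreaRect(r[:,:2].astype(np.float32)))
    for d in env.spot_point("drawer_handle",p)[:1]: w=world(p,d["uv"],z=.085);print("drawer out",-.054-(w-O)@cx)
cv2.imwrite("pics/e7.png",cv2.resize(np.hstack(ims),(800,260)))
E
```

```text
{'time_s': np.float64(23.4167), 'q': array([-63.8319,  17.9422,  86.1776,   0.0377,  75.7117,  17.6108]), 'position': array([ 0.3179, -0.3801,  0.1642]), 'ft_force': array([ 0.2988,  0.6541, -0.1461]), 'grip_width': np.float64(0.0515), 'gripper_force': np.float64(0.0)}
scene 564
[0.0016 0.0205 0.0392] rim plane [-0.0041 -0.0018  0.0358] ((0.4734152555465698, -0.3565480709075928), (0.1370154768228531, 0.06292057037353516), 13.487224578857422)
drawer out 0.14339782292900197
top 991
[0.0033 0.0117 0.0398] rim plane [-0.0042 -0.0002  0.0376] ((0.4742181897163391, -0.35030364990234375), (0.06344000995159149, 0.13479219377040863), 88.76725769042969)
drawer out 0.14669472549469414
```

View pics/e7.png

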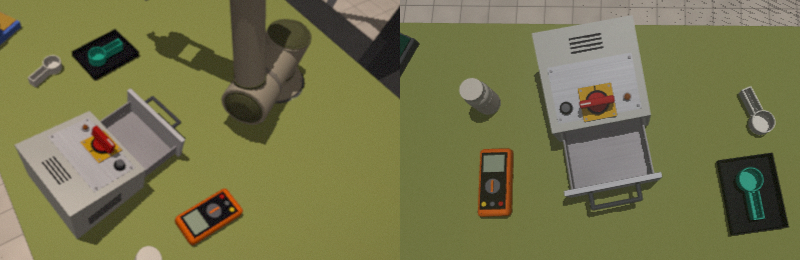

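The final views show the teal scoop flat and open side up in the tray at (752,190) top and (105,50) scene. The drawer is open, the isolator is at OFF, and the multimeter, white scoop and bottle are untouched.

```bash
python3 -c "
from rig import env
print(env.close_job())"
```

```text
the job is handed in; nothing more can be done
None
```

The job is handed in: isolator at OFF, drawer out about 144 mm, teal scoop flat and open side up in the black tray, and the multimeter, white scoop and bottle undisturbed in the final images; the hand-in returned no verdict.

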